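# Find the stamped sample crate and send it off

## Task

One of the two upright plywood sample crates carries an ink stamp on its underside. With the fingertips only, picking nothing up, tip the left crate (as seen from the robot) over towards the robot so that it lies on its side with its base showing, then tip the right one over the same way. Then push the stamped crate sideways along the bench until its middle lies on the dispatch line between them; leave it lying there, leave the plain crate lying off the line, and do not disturb the bottle, jar or cup.

Things in the scene. Friction and masses are not known exactly. Their poses are not given: they have to be found in the camera images.
- crate_a: Closed plywood crate with flat lid and smooth sides, on the left or right by chance. Stands upright at the start: 65 mm deep (its x), 100 mm wide (its y), 130 mm tall (its z), 0.3 to 0.55 kg. Origin: middle of its underside; z axis points to its lid; its -x face looks towards the robot within 0.2 rad.
- crate_b: The other crate, equal in size, look and axes. A slow push towards the robot near the top of the far face (+x) tips either crate about its near bottom edge, hardly sliding; past about 27 degrees it goes over by itself and lies on its -x face, 65 mm high, underside facing away from the robot. Lying, it slides when pushed low on its side.
- crate_a_mid (a point): The centre of crate_a's volume, 65 mm above its underside along its z axis.
- crate_b_mid (a point): The centre of crate_b's volume, 65 mm above its underside along its z axis.
- stamp (a point): Centre of the ink stamp, a dark ring 54 mm across with a bar through it, in the middle of the underside of one of the two crates (the other underside is plain). Hidden from the eye until that crate is tipped.
- line: The dispatch line: a pale tape 360 mm long (its x, running away from the robot within 0.08 rad) and 40 mm wide, flat on the bench between the crates. Origin: its middle, at bench height. Its +y side is the robot's left.
- line_end (a point): The end of the dispatch line farthest from the robot, 180 mm from the line's middle, at bench height.
- bottle: Loose bystander: amber bottle, 54 mm across, 125 mm tall, just beyond the line's far end. Origin: middle of its foot.
- jar: Loose bystander: glass jar with white lid, 60 mm across, 70 mm tall, at the far left. Origin: middle of its foot.
- cup: Loose bystander: open white cup, 64 mm across, 75 mm tall, at the far right. Origin: middle of its foot.
Not all that is in view belongs to the job. Leave any blue or turquoise look-alike of the crate_b alone.

How it is judged:
On the way, in this order (a step that is already met when the one before it is completed fails the run):
1. the left crate lies tipped over towards the robot, the right one still upright (((y of crate_a_mid in the frame of line above 0.08 m and (angle between crate_a's own z axis and vertical between 1.4 and 1.74 rad and z of line_end in the frame of crate_a below 0 m and angle between the z axis of crate_a and the x axis of line, either way round below 0.7 rad and height (world z) of crate_a_mid below 0.045 m) and angle between crate_b's own z axis and vertical below 0.3 rad) or (y of crate_b_mid in the frame of line above 0.08 m and (angle between crate_b's own z axis and vertical between 1.4 and 1.74 rad and z of line_end in the frame of crate_b below 0 m and angle between the z axis of crate_b and the x axis of line, either way round below 0.7 rad and height (world z) of crate_b_mid below 0.045 m) and angle between crate_a's own z axis and vertical below 0.3 rad))), for 0.2 s.
2. the right crate lies tipped over towards the robot as well, neither on the line (angle between crate_a's own z axis and vertical between 1.4 and 1.74 rad and z of line_end in the frame of crate_a below 0 m and angle between the z axis of each of crate_a, crate_b and the x axis of line, either way round below 0.7 rad and height (world z) of each of crate_a_mid, crate_b_mid below 0.045 m and angle between crate_b's own z axis and vertical between 1.4 and 1.74 rad and z of line_end in the frame of crate_b below 0 m and ((y of crate_a_mid in the frame of line above 0.08 m and y of crate_b_mid in the frame of line below -0.08 m) or (y of crate_b_mid in the frame of line above 0.08 m and y of crate_a_mid in the frame of line below -0.08 m))), for 0.2 s.
3. the stamped crate's middle is over the line (angle between crate_b's own z axis and vertical between 1.4 and 1.74 rad and z of line_end in the frame of crate_b below 0 m and angle between the z axis of crate_b and the x axis of line, either way round below 0.7 rad and height (world z) of crate_b_mid below 0.045 m and y of crate_b_mid in the frame of line between -0.02 and 0.02 m and x of crate_b_mid in the frame of line between -0.18 and 0.15 m), for 0.2 s.
At the end, for the whole second after the job is handed in: The stamped crate lies on its side, base away from the robot, its centre within 20 mm of the line's middle sideways and over the tape's length; the plain crate lies on its side likewise, its centre at least 80 mm from the line; both are at rest on the bench (all of step 3 and angle between crate_a's own z axis and vertical between 1.4 and 1.74 rad and z of line_end in the frame of crate_a below 0 m and angle between the z axis of crate_a and the x axis of line, either way round below 0.7 rad and height (world z) of crate_a_mid below 0.045 m and (y of crate_a_mid in the frame of line above 0.08 m or y of crate_a_mid in the frame of line below -0.08 m) and linear speed of each of crate_a, crate_b below 0.02 m/s and angular speed of each of crate_a, crate_b below 0.1 rad/s); the robot touches nothing.
It fails at once if crate_a is lifted off the bench (height (world z) of crate_a_mid above 0.115 m or (angle between crate_a's own z axis and vertical below 0.3 rad and height (world z) of crate_a_mid above 0.095 m) or (angle between crate_a's own z axis and vertical above 1.3 rad and height (world z) of crate_a_mid above 0.065 m)).
It fails at once if crate_b is lifted off the bench (height (world z) of crate_b_mid above 0.115 m or (angle between crate_b's own z axis and vertical below 0.3 rad and height (world z) of crate_b_mid above 0.095 m) or (angle between crate_b's own z axis and vertical above 1.3 rad and height (world z) of crate_b_mid above 0.065 m)).
It fails at once if the bottle is moved or knocked over (distance of bottle from where it was at the start of the episode above 0.03 m or angle between bottle's own z axis and vertical above 0.3 rad).
It fails at once if the jar is moved or knocked over (distance of jar from where it was at the start of the episode above 0.03 m or angle between jar's own z axis and vertical above 0.3 rad).
It fails at once if the cup is moved or knocked over (distance of cup from where it was at the start of the episode above 0.03 m or angle between cup's own z axis and vertical above 0.3 rad).
It also fails if it takes over 72 s, if anything falls off the work surface, if the arm or the gripper's body presses on something with over 40 N, if the wrist force passes 120 N, or if a joint passes its speed limit or range.

## Robot

A 6-joint arm with a two-finger parallel gripper is mounted at the origin on the work surface. World frame = base frame: x ahead of the robot, y to its left, z up, the work surface at z = 0. Lengths are in m, angles in rad, forces in N, time in s.
With the tool pointing down it reaches from about 0.35 to 0.725 m from the base axis. Payload 4.3 kg.
Tool frame: the origin (TCP) lies at the very end of the fingers, on their centre line; the grasp point (between the pads) lies 19 mm behind it; z points along the fingers, y is the line along which they close (so a half turn about z gives the same grasp; the last joint's range is limited). The gripper opens to 85 mm and grips with 20 to 120 N. Pads are 22 mm wide; open, the fingers measure 114 mm over their backs; the gripper's body (76 mm by 85 mm) begins 54 mm behind the grasp point. The pads swing forward as they close: fully open they stand 13 mm farther back than shut.
Start: joints at [-1.29, 0.377, 0.081, 1.274, 0, 1.46], TCP at [0.219, -0.532, 0.231] pointing down, gripper open.
Joint ranges: [-2.72, 2.72], [-0.84, 1.66], [-1.02, 1.22], [-1.77, 2.12], [-1.37, 1.28], [-3.14, 3.14]. Speed limits (rad/s): [2.57, 2.57, 3.14, 3.14, 3.14, 3.14].

## Interface

Orientations are given as a 3x3 rotation matrix whose columns are the frame's x, y, z axes.
In Python, from workcell import status, get_image, calibration, manip, boxes_of, mark_of gives the robot as it stands.
- The arm moves only by the shell command python3 -m jog 'ROWS' [OPENING] [FORCE]. ROWS is JSON, a list that holds one entry, the list of rows, each a list of 4 numbers: the shift along the tool's x, y, z in m, then the turn about the tool's z in units of 6 degrees (1.0 is 6 degrees). A call has 1 to 10 rows; each row shifts and turns the commanded pose from where the row before left it, along the tool's axes as they then stand; what a row does not reach is not made up. A row lasts 1/12 s, in which the tool goes at most 41.7 mm and 7.16 degrees, less where a joint would pass 70% of its speed; a pose out of reach is approached as far as the arm can. A call is refused whole if a number of a shift passes 0.0417 or a number of a turn 1, either way. A call with a gripper value outside its range is refused whole. OPENING is the closure, from -1 (fully open) to 1 (shut), set as the call begins (- or left out, the last holds). The fingers move at their own pace and stop on an object; FORCE is the grip in N (left out, the last holds). Time passes only in rows, so rows that do not move let the fingers close. It gives the time, the measured TCP pose, the force, the opening and the grip force at its end, in the units of the state.
- status.observe(): the state, without advancing time (a new reading comes with each control period).
- get_image(name): name is "side" or "top"; returns the picture (384x512x3 uint8, red, green, blue); there is no depth.
- calibration(name): a dict with "mtx" (3x3 intrinsics, pixels), "R" (3x3) and "t" (3): a world point X has camera coordinates R X + t. Camera axes: x right, y down, z forward; pixel columns grow to the right and rows downward; lengths in m; the calibration is good to about 2 mm. A picture is of the moment at which its call begins. calibration takes no time and is no camera call.
- manip.hand_in(): hands the job in; it is judged then, once.
Trained networks look in the newest picture that a camera, given by its name, has taken for a name from the list of things; names that differ only in an ending like _2 or _b are one class to them, and where a whole thing is asked for, a point or a joint stands for the part that bears it (a point fixed in the world has none). Each returns a list of dicts, best first, with "confidence" (0 to 1); they miss things now and then, are a little off and sometimes report something else, mostly with a low value. They report only what shows in the picture. A call takes as long as a camera call. They do not tell look-alikes from the thing itself.
- boxes_of(camera, query): "extent" ([centre column, centre row, width, height] in pixels, round what is visible of it).
- mark_of(camera, query): "position" ([column, row] in pixels: a listed point, or the origin of a listed thing).
The state is a dict: "time_s": time; "joint_positions": joint angles; "dq": joint speeds; "tau": joint torques, N m; "tcp_pos": TCP position; "tcp_rot": TCP orientation; "ft_force": force on the tool from outside, world axes, zero at the start; "torque": the same for the moment, N m; "grip_width": finger opening in m; "grip_force": force on a finger pad.
Only numpy, scipy, OpenCV 4.12 (cv2) and the standard library are available. Lean on these libraries where they do the work, as an engineer would, in place of code of your own. Each camera call takes 0.05 s, during which the arm holds its last target. There are 200 camera calls.

## Working session

There is one attempt and no reset: what is moved stays moved. The work goes in short steps, Python scripts to look and compute and a shell command to move; the robot and the scene stay as the last step left them, time stands still between calls to the robot, and variables do not carry over. Pictures are saved under pics/ and viewed, at most 10 in all, crops included, and the job is handed in when it is done.

```bash
mkdir -p pics; ls
cat > h.py <<'E'
import numpy as np, cv2
from workcell import status, get_image, calibration, manip, boxes_of, mark_of
def ray(cam,px,z):
    c=calibration(cam);K,R,t=[np.array(c[k],float) for k in("mtx","R","t")]
    d=R.T@np.linalg.inv(K)@np.array([px[0],px[1],1.]);o=-R.T@t.ravel()
    return (o+d*(z-o[2])/d[2]).round(4)
def proj(cam,X):
    c=calibration(cam);K,R,t=[np.array(c[k],float) for k in("mtx","R","t")]
    p=K@(R@np.array(X,float)+t.ravel());return (p[:2]/p[2]).round(1)
def save(cam,name,im=None):
    im=get_image(cam) if im is None else im
    cv2.imwrite(f"pics/{name}.png",cv2.cvtColor(np.asarray(im),cv2.COLOR_RGB2BGR));return im
E
python3 - <<'E'
from h import *
a=save("top","t0x");b=save("side","s0x")
save("x","both",np.vstack([a,b])[:, :] if 0 else cv2.resize(np.hstack([a,b]),(800,300)))
for cam in("top","side"):
    c=calibration(cam);R=np.array(c["R"]);print(cam,"pos",(-R.T@np.array(c["t"]).ravel()).round(3))
    for q in("crate_a","crate_b","line","line_end","bottle","jar","cup","crate_a_mid"):
        print(q,[(np.round(m["position"],1).tolist(),round(m["confidence"],2),ray(cam,m["position"],0.065 if "mid" in q else 0)[:2].tolist()) for m in mark_of(cam,q)][:4])
    print([(np.round(m["extent"]).tolist(),round(m["confidence"],2)) for m in boxes_of(cam,"crate_a")])
print(np.array(status.observe()["tcp_rot"]).round(3))
E
```

```text
pics
top pos [0.52  0.019 1.436]
crate_a [([150.5, 200.2], 0.9, [0.5953, 0.2918]), ([333.1, 202.1], 0.83, [0.5935, -0.266]), ([194.8, 206.7], 0.59, [0.5765, 0.1571]), ([136.6, 258.8], 0.59, [0.4182, 0.3298])]
crate_b [([150.5, 200.2], 0.9, [0.5953, 0.2918]), ([333.1, 202.1], 0.83, [0.5935, -0.266]), ([194.8, 206.7], 0.59, [0.5765, 0.1571]), ([136.6, 258.8], 0.59, [0.4182, 0.3298])]
line [([273.0, 213.8], 0.73, [0.5564, -0.0815])]
line_end [([261.8, 156.9], 0.69, [0.7313, -0.0464]), ([338.7, 203.1], 0.55, [0.5906, -0.2833])]
bottle [([268.8, 141.2], 0.62, [0.7803, -0.0678])]
jar [([94.0, 186.5], 0.65, [0.6357, 0.4636])]
cup [([387.8, 188.0], 0.73, [0.6383, -0.4357])]
crate_a_mid [([341.0, 202.5], 0.58, [0.5892, -0.2764]), ([95.0, 191.1], 0.56, [0.6171, 0.4402])]
[([195.0, 206.0, 39.0, 30.0], 0.77), ([148.0, 197.0, 42.0, 40.0], 0.69), ([131.0, 258.0, 49.0, 45.0], 0.59)]
side pos [0.009 0.768 0.794]
crate_a [([233.9, 297.8], 0.64, [0.4243, 0.3344]), ([202.8, 258.8], 0.57, [0.5819, 0.2941]), ([309.7, 172.1], 0.55, [0.5975, -0.2833]), ([311.0, 157.8], 0.55, [0.6512, -0.3749])]
crate_b [([233.9, 297.8], 0.64, [0.4243, 0.3344]), ([202.8, 258.8], 0.57, [0.5819, 0.2941]), ([309.7, 172.1], 0.55, [0.5975, -0.2833]), ([311.0, 157.8], 0.55, [0.6512, -0.3749])]
line []
line_end [([245.5, 184.7], 0.9, [0.7279, -0.0575])]
bottle [([236.9, 177.3], 0.79, [0.7832, -0.0716])]
jar [([145.4, 284.8], 0.71, [0.629, 0.4569]), ([321.9, 148.2], 0.57, [0.6591, -0.4714])]
cup [([322.3, 149.9], 0.6, [0.6502, -0.4603]), ([308.9, 176.4], 0.46, [0.5837, -0.2567])]
crate_a_mid [([310.6, 158.3], 0.76, [0.5978, -0.2773])]
[([237.0, 217.0, 38.0, 57.0], 0.91), ([312.0, 162.0, 28.0, 44.0], 0.82), ([234.0, 279.0, 45.0, 54.0], 0.76), ([200.0, 240.0, 33.0, 60.0], 0.72)]
[[ 0.925  0.381  0.   ]
 [ 0.381 -0.925 -0.   ]
 [-0.     0.    -1.   ]]
```

View pics/t0x.png

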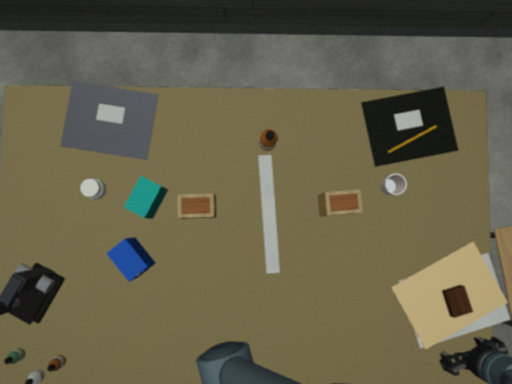

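View pics/s0x.png

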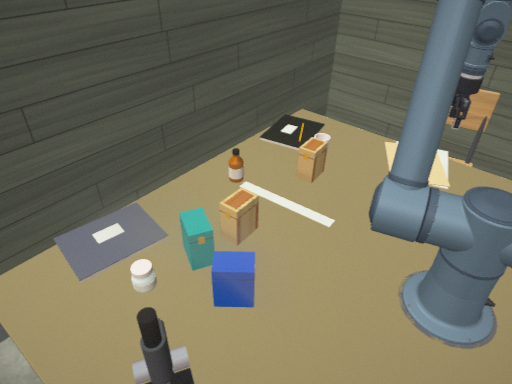

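Top view: the left crate's lid is at about (196,206) and the right one's at (343,202). The line runs from (265,155) to (272,272), the bottle is at (268,138), the jar at (92,188) and the cup at (395,184). The turquoise and blue look-alikes are at (146,197) and (130,259). The side view agrees with this. Next I'll refine the lid and line positions.

Run:
```python
from h import *
im=cv2.imread("pics/t0x.png");hsv=cv2.cvtColor(im,cv2.COLOR_BGR2HSV)
g=cv2.cvtColor(im,cv2.COLOR_BGR2GRAY)
for n,(r0,r1,c0,c1),z in(("L",(185,225,170,222),.13),("R",(182,222,314,370),.13),("line",(150,280,250,290),0)):
    p=im[r0:r1,c0:c1].astype(int)
    bg=np.median(p.reshape(-1,3),0) if n!="line" else np.median(p[:, :6].reshape(-1,3),0)
    m=(np.abs(p-bg).sum(2)>45) if n!="line" else (p[:,:,0]>130)
    if n!="line": 
        m=(p.sum(2)>bg.sum()+60)|(np.abs(p[:,:,2]-p[:,:,0]-bg[2]+bg[0])>35)
    m=cv2.morphologyEx(m.astype(np.uint8),cv2.MORPH_OPEN,np.ones((2,2)))
    k,l,s,_=cv2.connectedComponentsWithStats(m);i=1+s[1:,4].argmax()
    pts=np.argwhere(l==i)[:,::-1]+[c0,r0]
    q=cv2.boxPoints(cv2.minAreaRect(pts.astype(np.float32)))
    w=np.array([ray("top",x,z)[:2] for x in q]);print(n,q.round(1).tolist(),"\n",w.tolist(),"c",w.mean(0),"len",np.linalg.norm(np.diff(w,axis=0),axis=1).round(3))
c=im[130:280,170:375];cv2.imwrite("pics/crop0.png",cv2.resize(c,None,fx=3.8,fy=3.8,interpolation=cv2.INTER_CUBIC))
```

```text
L [[179.0, 196.0], [182.0, 196.0], [182.0, 217.0], [179.0, 217.0]] 
 [[0.6007, 0.1887], [0.6007, 0.1804], [0.5426, 0.1795], [0.5425, 0.1877]] c [0.571625 0.184075] len [0.008 0.058 0.008]
R [[326.70001220703125, 193.0], [329.8999938964844, 192.8000030517578], [331.1000061035156, 214.89999389648438], [327.79998779296875, 215.10000610351562]] 
 [[0.6121, -0.2224], [0.6127, -0.2315], [0.551, -0.2344], [0.5505, -0.2253]] c [ 0.581575 -0.2284  ] len [0.009 0.062 0.009]
line [[258.70001220703125, 156.1999969482422], [271.8999938964844, 155.1999969482422], [280.29998779296875, 272.8999938964844], [267.1000061035156, 273.79998779296875]] 
 [[0.7335, -0.037], [0.7368, -0.0775], [0.3777, -0.104], [0.3747, -0.0642]] c [ 0.555675 -0.070675] len [0.041 0.36  0.04 ]
```

View pics/crop0.png

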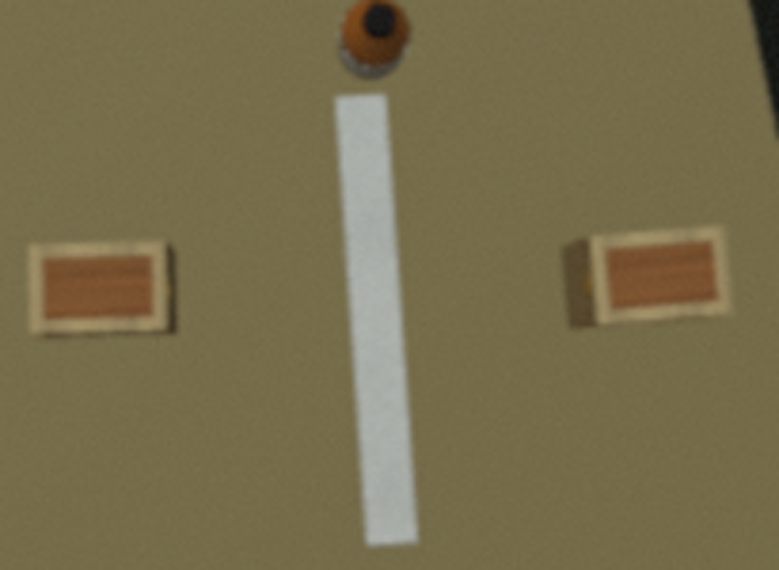

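The lid corners are clear in this crop: left lid (28,243)–(168,332), right lid (590,238)–(732,315). I'll convert them to world coordinates and begin turning the wrist to yaw π, which keeps joint 6 in range.

```bash
python3 - <<'E'
from h import *
for n,q in(("L",[(28,243),(167,242),(168,332),(30,334)]),("R",[(590,238),(720,227),(732,315),(600,324)])):
    w=np.array([ray("top",np.array(x)/3.8+[170-.4,130-.4],.13)[:2] for x in q])
    e=w[0]-w[1]+w[3]-w[2];print(n,w.tolist(),w.mean(0),"yaw",np.arctan2(-e[0],e[1]),np.linalg.norm(np.diff(w,axis=0),axis=1))
E
python3 -m jog '[[[0,0,0,-1],[0,0,0,-1],[0,0,0,-1],[0,0,0,-1],[0,0,0,-1],[0,0,0,-1],[0,0,0,-1],[0,0,0,-1],[0,0,0,-1],[0,0,0,-1]]]' 0
python3 -m jog '[[[0,0,0,-1],[0,0,0,-1],[0,0,0,-1],[0,0,0,-1],[0,0,0,-1],[0,0,0,-1],[0,0,0,-1],[0,0,0,-1],[0,0,0,-1],[0,0,0,-1]]]'
python3 -m jog '[[[0,0,0,-1],[0,0,0,-1],[0,0,0,-1],[0,0,0,-1],[0,0,0,-1],[0,0,0,-1],[0,0,0,-0.27],[0,0,0,0]]]'
```

```text
L [[0.6074, 0.1944], [0.609, 0.0932], [0.5432, 0.0917], [0.5411, 0.1918]] [0.575175 0.142775] yaw 0.018378457081344682 [0.10121265 0.0658171  0.10012203]
R [[0.6143, -0.2173], [0.6231, -0.3135], [0.5584, -0.3217], [0.5511, -0.2243]] [ 0.586725 -0.2692  ] yaw 0.08297024056791734 [0.09660166 0.06521756 0.09767318]
time_s: 1.83
tcp_pos: [0.219, -0.5317, 0.2313]
tcp_rot: [[0.127, 0.992, 0.0], [0.992, -0.127, -0.0], [-0.0, 0.0, -1.0]]
ft_force: [0.0, -0.0, 0.5]
grip_width: 0.0426
grip_force: 0.0
time_s: 2.67
tcp_pos: [0.219, -0.5317, 0.2313]
tcp_rot: [[-0.795, 0.606, 0.0], [0.606, 0.795, -0.0], [-0.0, -0.0, -1.0]]
ft_force: [0.4, -0.3, 1.1]
grip_width: 0.043
grip_force: 0.0
time_s: 3.33
tcp_pos: [0.219, -0.5317, 0.2313]
tcp_rot: [[-1.0, -0.001, 0.0], [-0.001, 1.0, -0.0], [-0.0, -0.0, -1.0]]
ft_force: [0.3, -0.7, -0.4]
grip_width: 0.0426
grip_force: 0.0
```

```bash
python3 -m jog '[[[-0.0218,0.0337,0,0],[-0.0218,0.0337,0,0],[-0.0218,0.0337,0,0],[-0.0218,0.0337,0,0],[-0.0218,0.0337,0,0],[-0.0218,0.0337,0,0],[-0.0218,0.0337,0,0],[-0.0218,0.0337,0,0],[-0.0218,0.0337,0,0],[-0.0218,0.0337,0,0]]]' >/dev/null
python3 -m jog '[[[-0.0218,0.0337,0,0],[-0.0218,0.0337,0,0],[-0.0218,0.0337,0,0],[-0.0218,0.0337,0,0],[-0.0218,0.0337,0,0],[-0.0218,0.0337,0,0],[-0.0218,0.0337,0,0],[-0.0218,0.0337,0,0],[-0.0218,0.0337,0,0],[-0.0218,0.0337,0,0]]]'
```

```text
time_s: 5.0
tcp_pos: [0.6557, 0.1443, 0.2313]
tcp_rot: [[-1.0, 0.001, 0.0], [0.001, 1.0, -0.0], [-0.0, -0.0, -1.0]]
ft_force: [1.1, -0.6, -0.0]
grip_width: 0.0428
grip_force: 0.0
```

```bash
python3 -m jog '[[[0,0,0.033,0],[0,0,0.033,0],[0,0,0.033,0],[0,0,0.033,0],[0.01,0,0,0],[0.01,0,0,0],[0.005,0,0,0],[0.005,0,0,0],[0.005,0,0,0],[0.005,0,0,0]]]'
python3 -m jog '[[[0.005,0,0,0],[0.005,0,0,0],[0.005,0,0,0],[0.005,0,0,0],[0.005,0,0,0]]]'
python3 - <<'E'
from h import *
save("side","s1x")
E
```

```text
time_s: 5.83
tcp_pos: [0.6166, 0.1424, 0.1006]
tcp_rot: [[-1.0, 0.0, 0.004], [0.0, 1.0, -0.0], [-0.004, -0.0, -1.0]]
ft_force: [2.6, -1.5, 2.9]
grip_width: 0.0429
grip_force: 1.3
time_s: 6.25
tcp_pos: [0.5891, 0.1424, 0.0992]
tcp_rot: [[-1.0, -0.0, -0.001], [-0.0, 1.0, -0.0], [0.001, -0.0, -1.0]]
ft_force: [1.3, 1.2, 1.2]
grip_width: 0.0425
grip_force: 0.6
```

View pics/s1x.png

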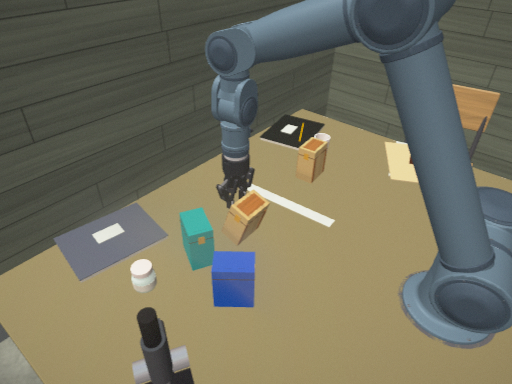

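The crate at (247,217) is tipping straight towards the robot, with the fingers at (237,190) behind it. I'll keep pushing at the same pace.

```bash
python3 -m jog '[[[0.005,0,0,0],[0.005,0,0,0],[0.005,0,0,0],[0.005,0,0,0],[0.005,0,0,0],[0.005,0,0,0],[0,0,0,0],[0,0,0,0],[0,0,0,0],[0,0,0,0]]]'
python3 - <<'E'
from h import *
save("side","s2x")
E
```

```text
time_s: 7.13
tcp_pos: [0.5603, 0.1424, 0.0994]
tcp_rot: [[-1.0, -0.0, 0.0], [-0.0, 1.0, -0.0], [-0.0, -0.0, -1.0]]
ft_force: [0.5, -0.2, -0.3]
grip_width: 0.0426
grip_force: 0.0
```

View pics/s2x.png

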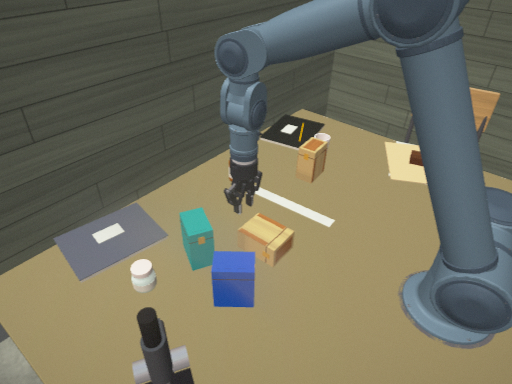

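The left crate now lies on its side at (265,238), towards the robot, and the right one still stands at (313,158). Moving on to the right crate.

```bash
python3 -m jog '[[[0,0,-0.033,0],[0,0,-0.033,0],[0,0,-0.033,0],[0,0,-0.033,0],[-0.0094,-0.0368,0,0],[-0.0094,-0.0368,0,0],[-0.0094,-0.0368,0,0],[-0.0094,-0.0368,0,0],[-0.0094,-0.0368,0,0],[-0.0094,-0.0368,0,0]]]' >/dev/null
python3 -m jog '[[[-0.0094,-0.0368,0,0],[-0.0094,-0.0368,0,0],[-0.0094,-0.0368,0,0],[-0.0094,-0.0368,0,0],[-0.0094,-0.0368,0,0],[0,0,0,-0.79],[0,0,0,0]]]'
```

```text
time_s: 8.6
tcp_pos: [0.6634, -0.2651, 0.2295]
tcp_rot: [[-0.997, -0.081, -0.001], [-0.081, 0.997, 0.001], [0.001, 0.001, -1.0]]
ft_force: [0.9, 0.5, 0.5]
grip_width: 0.0428
grip_force: 0.0
```

```bash
python3 -m jog '[[[0,0,0.033,0],[0,0,0.033,0],[0,0,0.033,0],[0,0,0.030,0],[0.01,0,0,0],[0.01,0,0,0],[0.01,0,0,0],[0.005,0,0,0],[0.005,0,0,0],[0.005,0,0,0]]]'
python3 -m jog '[[[0.005,0,0,0],[0.005,0,0,0],[0.005,0,0,0],[0.005,0,0,0],[0.005,0,0,0],[0.005,0,0,0],[0.005,0,0,0],[0.005,0,0,0],[0.005,0,0,0],[0.005,0,0,0]]]'
python3 -m jog '[[[0,0,0,0],[0,0,0,0],[0,0,0,0],[0,0,0,0],[0,0,-0.033,0],[0,0,-0.033,0],[0,0,-0.033,0],[0,0,-0.033,0],[-0.02,0,0,0],[-0.02,0,0,0]]]'
python3 - <<'E'
from h import *
b=save("side","s3x");a=save("top","t3x")
save("x","b3",np.hstack([b[110:310,180:380],a[130:330,150:350],a[130:330,250:450]])); 
c=cv2.resize(np.hstack([b[110:310,180:380],a[150:350,170:370]]),None,fx=2,fy=2,interpolation=cv2.INTER_CUBIC);save("x","v3",c)
for cam in("side","top"):
    for q in("stamp","crate_a","crate_a_mid"):
        mark=mark_of(cam,q);print(cam,q,[(np.round(m["position"],1).tolist(),round(m["confidence"],2),ray(cam,m["position"],.0325)[:2].tolist()) for m in mark][:4])
E
```

```text
time_s: 9.43
tcp_pos: [0.6195, -0.2657, 0.1035]
tcp_rot: [[-0.997, -0.083, 0.003], [-0.083, 0.997, -0.001], [-0.003, -0.001, -1.0]]
ft_force: [3.1, 0.5, 1.7]
grip_width: 0.0427
grip_force: 0.9
time_s: 10.27
tcp_pos: [0.568, -0.2703, 0.1022]
tcp_rot: [[-0.997, -0.083, -0.0], [-0.083, 0.997, 0.0], [0.0, 0.0, -1.0]]
ft_force: [0.2, 0.0, -0.3]
grip_width: 0.0426
grip_force: 0.0
time_s: 11.1
tcp_pos: [0.6104, -0.268, 0.2385]
tcp_rot: [[-0.997, -0.082, 0.006], [-0.082, 0.997, -0.004], [-0.006, -0.004, -1.0]]
ft_force: [0.7, -0.2, 0.1]
grip_width: 0.0423
grip_force: 0.0
side stamp [([235.2, 294.0], 0.8, [0.4126, 0.3417]), ([198.3, 254.7], 0.78, [0.5789, 0.3112]), ([246.4, 230.0], 0.61, [0.5443, 0.1484]), ([147.1, 283.5], 0.26, [0.6038, 0.4643])]
side crate_a [([233.7, 298.0], 0.91, [0.4073, 0.3529]), ([248.1, 230.1], 0.9, [0.5401, 0.1453]), ([202.5, 253.2], 0.69, [0.5742, 0.2997]), ([320.9, 170.8], 0.65, [0.5469, -0.2753])]
side crate_a_mid [([335.4, 176.9], 0.59, [0.4861, -0.2763])]
top stamp [([137.0, 257.4], 0.83, [0.4246, 0.3217]), ([150.1, 197.9], 0.7, [0.6004, 0.2869])]
top crate_a [([338.5, 211.2], 0.97, [0.5647, -0.2757]), ([134.7, 257.4], 0.95, [0.4245, 0.3284]), ([154.3, 200.5], 0.73, [0.5928, 0.2743]), ([199.2, 216.8], 0.58, [0.5452, 0.1405])]
top crate_a_mid [([341.8, 238.2], 0.87, [0.4842, -0.285])]
```

View pics/v3.png

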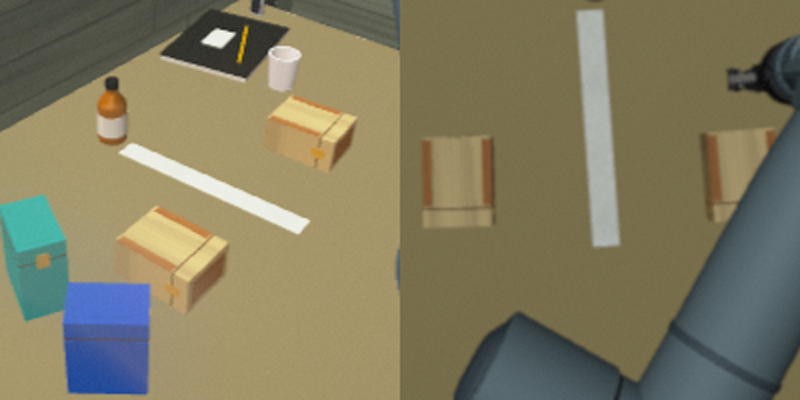

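Side view: both crates lie tipped, left at (265,238) in the full picture and right at (335,175). Both undersides face away from both cameras, so I can't see the stamp yet. The right crate can turn counter-clockwise by up to about 0.7 rad and still be valid. That would show its base to the side camera, so I'll push its outer side near the base end.

```bash
python3 -m jog '[[[0.02,-0.03,0,0.79],[0.02,-0.03,0,0],[0.02,-0.03,0,0],[0.015,0,0,0],[0,0,0.04,0],[0,0,0.04,0],[0,0,0.04,0],[0,0,0.04,0],[0,0,0.04,0],[0,0,0.018,0]]]' 1
python3 -m jog '[[[0,0.005,0,0],[0,0.005,0,0],[0,0.005,0,0],[0,0.005,0,0],[0,0.005,0,0],[0,0.005,0,0],[0,0.005,0,0],[0,0.005,0,0],[0,0.005,0,0],[0,0.005,0,0]]]'
```

```text
time_s: 12.33
tcp_pos: [0.5334, -0.3586, 0.0124]
tcp_rot: [[-1.0, 0.001, -0.005], [0.001, 1.0, -0.001], [0.004, -0.001, -1.0]]
ft_force: [-5.9, -19.4, 26.6]
grip_width: 0.0001
grip_force: 0.0
time_s: 13.17
tcp_pos: [0.5375, -0.3093, 0.0176]
tcp_rot: [[-1.0, -0.0, 0.003], [-0.0, 1.0, -0.003], [-0.003, -0.003, -1.0]]
ft_force: [1.7, -5.3, 3.7]
grip_width: -0.0003
grip_force: 0.0
```

```bash
python3 -m jog '[[[0,0.005,0,0],[0,0.005,0,0],[0,0.005,0,0],[0,0.005,0,0],[0,0.005,0,0],[0,0.005,0,0],[0,0,0,0]]]'
python3 - <<'E'
from h import *
b=save("side","s4x");a=save("top","t4x")
c=cv2.resize(np.hstack([b[110:260,260:390],a[150:300,270:400]]),None,fx=3,fy=3,interpolation=cv2.INTER_CUBIC);save("x","v4",c)
for q in("stamp","crate_a","crate_a_mid"):
  for cam in("side","top"):
    print(cam,q,[(np.round(m["position"],1).tolist(),round(m["confidence"],2),ray(cam,m["position"],.0325)[:2].tolist()) for m in mark_of(cam,q)][:5])
E
```

```text
time_s: 13.75
tcp_pos: [0.537, -0.2776, 0.0169]
tcp_rot: [[-1.0, -0.001, 0.002], [-0.001, 1.0, 0.0], [-0.002, 0.0, -1.0]]
ft_force: [3.0, -1.7, 4.4]
grip_width: -0.0004
grip_force: 0.0
side stamp [([244.3, 228.5], 0.97, [0.5533, 0.1476]), ([195.9, 253.6], 0.72, [0.5869, 0.3127]), ([233.6, 296.1], 0.66, [0.4113, 0.349])]
top stamp [([152.0, 198.6], 0.82, [0.5984, 0.2813]), ([137.5, 256.1], 0.74, [0.4284, 0.3203])]
side crate_a [([234.1, 293.2], 0.91, [0.4163, 0.3417]), ([246.5, 228.6], 0.75, [0.5481, 0.1435]), ([199.5, 254.5], 0.67, [0.5769, 0.3085]), ([310.6, 184.6], 0.61, [0.5275, -0.1759])]
top crate_a [([305.8, 224.5], 0.9, [0.5243, -0.1773]), ([153.9, 202.8], 0.78, [0.5859, 0.2754]), ([135.0, 255.2], 0.65, [0.431, 0.3277]), ([195.9, 215.8], 0.6, [0.5481, 0.1503])]
side crate_a_mid [([248.7, 228.1], 0.51, [0.5445, 0.1375])]
top crate_a_mid [([324.0, 240.4], 0.88, [0.4774, -0.2316])]
```

View pics/v4.png

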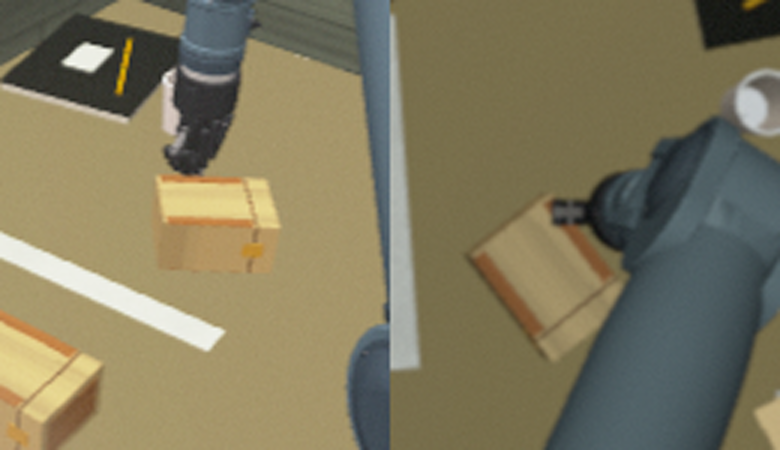

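Run:
```python
from h import *
A=ray("top",(296.3,234.6),.065);B=ray("top",(322.3,214.9),.065)
print(A,B,np.linalg.norm(A-B),"yaw",np.arctan2(-(A-B)[0],(A-B)[1]))
for P in(A,B):
    for z in(.065,0):print(proj("side",[P[0],P[1],z]))
im=cv2.imread("pics/s4x.png");c=im[160:205,300:360]
cv2.imwrite("pics/v5.png",cv2.resize(c,None,fx=12,fy=12,interpolation=cv2.INTER_CUBIC))
```

```text
[ 0.4947 -0.145   0.065 ] [ 0.5525 -0.2212  0.065 ] 0.09564141362401543 yaw 0.6489381108435223
[314.8 184.6]
[312.7 199.8]
[312.6 169. ]
[310.7 183.7]
```

View pics/v5.png

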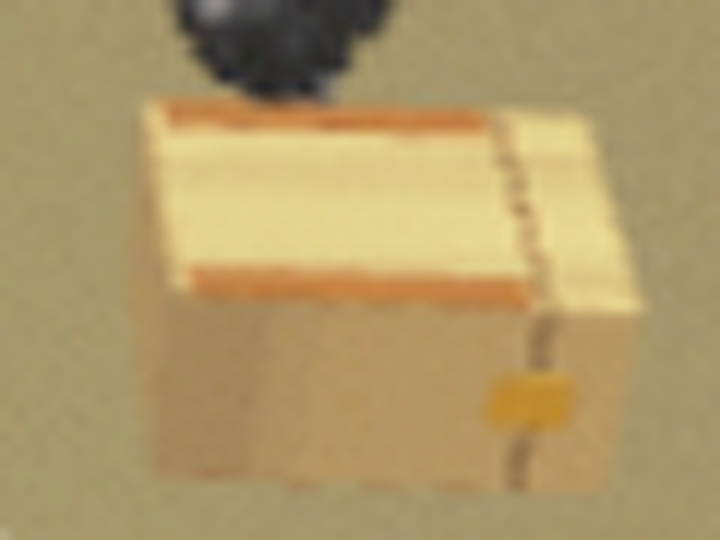

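The base shows as a sliver about 2.5 px wide at the left edge (x≈140–165 in the crop). It looks plain, but that is too thin to be sure, so I'll turn the crate a little more and read the patch numerically.

```bash
python3 -m jog '[[[0.002,0.005,0,0],[0.002,0.005,0,0],[0.002,0.005,0,0],[0.002,0.005,0,0],[0.002,0.005,0,0],[0.002,0.005,0,0],[0,0.004,0,0],[0,0,0,0],[0,-0.01,0,0],[0,-0.01,0,0]]]'
python3 - <<'E'
from h import *
b=save("side","s6x");a=save("top","t6x")
c=np.hstack([cv2.resize(b[155:205,290:350],None,fx=6.6,fy=6.6,interpolation=cv2.INTER_CUBIC),cv2.resize(a[200:250,280:340],None,fx=6.6,fy=6.6,interpolation=cv2.INTER_CUBIC)]);save("x","v6",c)
E
```

```text
time_s: 14.98
tcp_pos: [0.5219, -0.2636, 0.0149]
tcp_rot: [[-1.0, -0.001, -0.004], [-0.001, 1.0, 0.002], [0.004, 0.002, -1.0]]
ft_force: [0.0, -0.1, 0.2]
grip_width: -0.0002
grip_force: 0.0
```

View pics/v6.png

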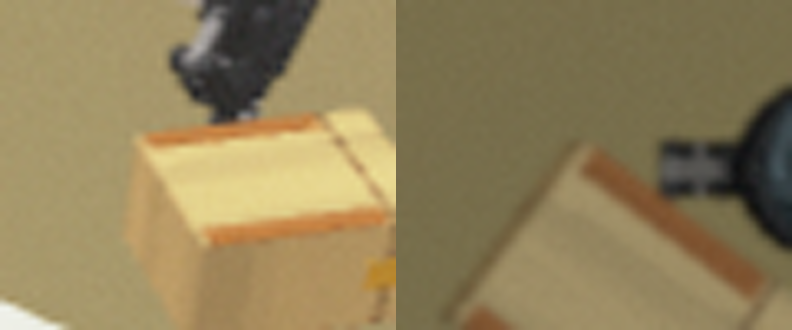

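The turned base (columns 130–205 in the left half) is clearly plain, with no dark ring. So the right crate is the plain one and the left crate carries the stamp. The right crate has turned a bit too far, so I'll work out where to push to bring it back.

Run:
```python
from h import *
A=ray("top",(288.5,247.3),.065)[:2];B=ray("top",(308.2,221.6),.065)[:2]
e=(A-B)/np.linalg.norm(A-B);n=np.array([e[1],-e[0]]);C=(A+B)/2-.065*n
print("len",np.linalg.norm(A-B),"yaw",np.arctan2(n[1],n[0]),"C",C)
for d in(.035,0,):
    for u in (.045,):print("finger centre",C+u*n+(.05+.016+d)*e)
print("push dir",-e)
# left crate top-face contour
im=cv2.imread("pics/t6x.png");p=im[190:275,165:230].astype(int);bg=np.median(p.reshape(-1,3),0)
m=(p.sum(2)>bg.sum()+70)|((p[:,:,2]-p[:,:,0])>bg[2]-bg[0]+25)
m=cv2.morphologyEx(m.astype(np.uint8),cv2.MORPH_CLOSE,np.ones((3,3)));k,l,s,_=cv2.connectedComponentsWithStats(m);i=1+s[1:,4].argmax()
q=cv2.boxPoints(cv2.minAreaRect((np.argwhere(l==i)[:,::-1]+[165,190]).astype(np.float32)))
w=np.array([ray("top",x,.065)[:2] for x in q]);print("L",w.tolist(),w.mean(0),np.linalg.norm(np.diff(w,axis=0),axis=1))
for q in("crate_a_mid","crate_a"):print(q,[(np.round(m["position"],1).tolist(),round(m["confidence"],2),ray("top",m["position"],.0325)[:2].tolist()) for m in mark_of("top",q)][:5])
```

```text
len 0.09434664805916528 yaw 0.9154238231994756 C [ 0.45568545 -0.20258336]
finger centre [ 0.40303599 -0.1053515 ]
finger centre [ 0.43078472 -0.12668241]
push dir [ 0.79282096 -0.60945461]
L [[0.5408, 0.1874], [0.5414, 0.0947], [0.4146, 0.0932], [0.4142, 0.1853]] [0.47775 0.14015] [0.09270194 0.12680887 0.09210087]
crate_a_mid [([316.2, 247.6], 0.56, [0.4559, -0.2082]), ([199.0, 240.9], 0.38, [0.4739, 0.1401])]
crate_a [([153.4, 200.3], 0.84, [0.5933, 0.277]), ([197.5, 218.1], 0.82, [0.5413, 0.1455]), ([134.0, 257.2], 0.74, [0.4251, 0.3305]), ([296.3, 233.1], 0.67, [0.4986, -0.1489])]
```

```bash
python3 -m jog '[[[0,0,-0.04,0],[0,0,-0.04,0],[0,0,-0.04,0],[0.0238,0.0317,0,0],[0.0238,0.0317,0,0],[0.0238,0.0317,0,0],[0.0238,0.0317,0,0],[0.0238,0.0317,0,0],[0,0,0,0]]]'
python3 -m jog '[[[0,0,0.04,0],[0,0,0.04,0],[0,0,0.03,0],[0,0,0.005,0],[-0.004,-0.003,0,0],[-0.004,-0.003,0,0],[-0.004,-0.003,0,0],[-0.004,-0.003,0,0],[-0.004,-0.003,0,0],[-0.004,-0.003,0,0]]]'
python3 -m jog '[[[-0.004,-0.003,0,0],[-0.004,-0.003,0,0],[-0.004,-0.003,0,0],[-0.004,-0.003,0,0],[-0.004,-0.003,0,0],[-0.004,-0.003,0,0],[-0.004,-0.003,0,0],[-0.004,-0.003,0,0],[-0.003,-0.004,0,0],[-0.003,-0.004,0,0]]]'
python3 -m jog '[[[-0.003,-0.004,0,0],[-0.003,-0.004,0,0],[0,0,0,0],[0.01,0.01,0,0],[0,0,-0.04,0],[0,0,-0.04,0],[0,0,-0.04,0]]]'
python3 - <<'E'
from h import *
a=save("top","t7x")
im=cv2.imread("pics/t7x.png");R0,R1,C0,C1=190,280,285,375;p=im[R0:R1,C0:C1].astype(int);bg=np.median(p.reshape(-1,3),0)
m=((p[:,:,2]-p[:,:,0])>bg[2]-bg[0]+15);m&=p.sum(2)>200
m=cv2.morphologyEx(m.astype(np.uint8),cv2.MORPH_CLOSE,np.ones((5,5)));k,l,s,_=cv2.connectedComponentsWithStats(m);i=1+s[1:,4].argmax()
q=cv2.boxPoints(cv2.minAreaRect((np.argwhere(l==i)[:,::-1]+[C0,R0]).astype(np.float32)))
w=np.array([ray("top",x,.065)[:2] for x in q]);d=np.diff(w,axis=0);print("R",w.tolist(),w.mean(0),np.linalg.norm(d,axis=1),np.arctan2(d[:,1],d[:,0]))
for cam in("top","side"):
  for q in("crate_a_mid","crate_a"):print(q,[(np.round(m["position"],1).tolist(),round(m["confidence"],2),ray(cam,m["position"],.0325)[:2].tolist()) for m in mark_of(cam,q)][:5])
save("x","v7",np.hstack([cv2.resize(a[180:280,180:380],(800,400),interpolation=cv2.INTER_CUBIC)]))
E
```

```text
time_s: 15.93
tcp_pos: [0.3966, -0.0997, 0.1341]
tcp_rot: [[-1.0, -0.004, -0.01], [-0.004, 1.0, 0.006], [0.01, 0.006, -1.0]]
ft_force: [0.0, 0.4, -0.7]
grip_width: -0.0002
grip_force: 0.0
time_s: 16.77
tcp_pos: [0.4305, -0.1248, 0.0223]
tcp_rot: [[-1.0, -0.0, 0.002], [-0.0, 1.0, -0.001], [-0.002, -0.001, -1.0]]
ft_force: [-1.4, 2.5, 1.0]
grip_width: 0.0003
grip_force: 1.5
time_s: 17.6
tcp_pos: [0.4668, -0.1545, 0.0217]
tcp_rot: [[-1.0, -0.001, -0.001], [-0.001, 1.0, 0.003], [0.001, 0.003, -1.0]]
ft_force: [-2.3, 6.2, 7.1]
grip_width: -0.0
grip_force: 4.6
time_s: 18.18
tcp_pos: [0.4618, -0.1536, 0.1421]
tcp_rot: [[-1.0, -0.0, -0.002], [-0.0, 1.0, 0.001], [0.002, 0.001, -1.0]]
ft_force: [1.4, -0.8, 0.4]
grip_width: 0.0002
grip_force: 0.0
R [[0.548, -0.2342], [0.5616, -0.2509], [0.4961, -0.3047], [0.4825, -0.288]] [ 0.52205 -0.26945] [0.02153718 0.08476255 0.02153718] [-0.88735365 -2.45395396  2.25423901]
crate_a_mid [([329.4, 239.4], 0.87, [0.4804, -0.2478])]
crate_a [([316.9, 221.2], 0.93, [0.5344, -0.2106]), ([135.5, 256.0], 0.91, [0.4287, 0.3261]), ([194.9, 216.3], 0.8, [0.5466, 0.1533]), ([152.5, 200.0], 0.62, [0.5942, 0.2797]), ([201.7, 239.5], 0.3, [0.4781, 0.1322])]
crate_a_mid [([331.7, 187.5], 0.86, [0.4626, -0.2104])]
crate_a [([244.8, 227.4], 0.94, [0.5554, 0.1429]), ([316.2, 190.3], 0.85, [0.4945, -0.1605]), ([230.5, 295.0], 0.71, [0.4193, 0.3516]), ([202.0, 257.6], 0.55, [0.5633, 0.3119])]
```

```bash
python3 -m jog '[[[0.005,0.005,0.04,0],[0,0,0.04,0],[0,0,0.035,0],[0,0,0.005,0],[-0.003,-0.004,0,0],[-0.003,-0.004,0,0],[-0.003,-0.004,0,0],[-0.003,-0.004,0,0],[-0.003,-0.004,0,0],[-0.003,-0.004,0,0]]]'
python3 -m jog '[[[-0.003,-0.004,0,0],[-0.003,-0.004,0,0],[-0.003,-0.004,0,0],[-0.003,-0.004,0,0],[-0.003,-0.004,0,0],[-0.003,-0.004,0,0],[0,0,0,0],[0.01,0.01,0,0],[0,0,-0.04,0],[0,0,-0.04,0]]]'
python3 -m jog '[[[0,0,-0.04,0],[0,0.02,0,0]]]'
python3 - <<'E'
from h import *
a=save("top","t8x")
im=cv2.imread("pics/t8x.png");R0,R1,C0,C1=190,280,285,385;p=im[R0:R1,C0:C1].astype(int);bg=np.median(p.reshape(-1,3),0)
m=((p[:,:,2]-p[:,:,0])>bg[2]-bg[0]+15);m&=p.sum(2)>200
m=cv2.morphologyEx(m.astype(np.uint8),cv2.MORPH_CLOSE,np.ones((5,5)));k,l,s,_=cv2.connectedComponentsWithStats(m)
for i in 1+np.argsort(-s[1:,4])[:2]:
  q=cv2.boxPoints(cv2.minAreaRect((np.argwhere(l==i)[:,::-1]+[C0,R0]).astype(np.float32)))
  w=np.array([ray("top",x,.065)[:2] for x in q]);d=np.diff(w,axis=0);print("R",w.mean(0),np.linalg.norm(d,axis=1),np.arctan2(d[:,1],d[:,0]))
for cam in("top","side"):
  for q in("crate_a_mid","crate_a"):print(q,[(np.round(m["position"],1).tolist(),round(m["confidence"],2),ray(cam,m["position"],.0325)[:2].tolist()) for m in mark_of(cam,q)][:5])
E
```

```text
time_s: 19.27
tcp_pos: [0.477, -0.1726, 0.0228]
tcp_rot: [[-1.0, -0.001, 0.002], [-0.001, 1.0, 0.002], [-0.002, 0.002, -1.0]]
ft_force: [-2.9, 7.6, 9.2]
grip_width: 0.0001
grip_force: 5.9
time_s: 20.1
tcp_pos: [0.4803, -0.1852, 0.0999]
tcp_rot: [[-1.0, -0.0, -0.007], [-0.0, 1.0, 0.003], [0.007, 0.003, -1.0]]
ft_force: [2.2, -0.5, 0.2]
grip_width: -0.0
grip_force: 0.0
time_s: 20.27
tcp_pos: [0.4902, -0.1724, 0.1506]
tcp_rot: [[-1.0, 0.003, 0.015], [0.003, 1.0, -0.009], [-0.015, -0.009, -1.0]]
ft_force: [2.2, -0.5, 0.3]
grip_width: 0.0
grip_force: 0.0
R [ 0.546975 -0.29495 ] [0.02561816 0.04203154 0.02557851] [-1.16129155 -2.74076208  1.97671481]
crate_a_mid [([329.4, 214.3], 0.29, [0.5552, -0.2482])]
crate_a [([136.1, 254.5], 0.83, [0.433, 0.3245]), ([151.9, 199.5], 0.76, [0.5957, 0.2815]), ([196.6, 220.0], 0.74, [0.5357, 0.1481]), ([329.2, 213.4], 0.57, [0.5579, -0.2476])]
crate_a_mid [([331.7, 187.5], 0.86, [0.4626, -0.2104])]
crate_a [([244.8, 227.4], 0.94, [0.5554, 0.1429]), ([316.2, 190.3], 0.85, [0.4945, -0.1605]), ([230.5, 295.0], 0.71, [0.4193, 0.3516]), ([202.0, 257.6], 0.55, [0.5633, 0.3119])]
```

The right crate now lies at a yaw of about 0.40 rad, roughly 0.2 m off the line. Next I'll go to the outer side of the left, stamped crate, with the fingers half open and spread along its length.

```bash
python3 -m jog '[[[0,0,-0.03,1],[0,0,-0.03,1],[0,0,0,1],[0,0,0,1],[0,0,0,1],[0,0,0,1],[0,0,0,1],[0,0,0,1],[0,0,0,1],[0,0,0,1]]]' -0.5 >/dev/null
python3 -m jog '[[[0,0,0,1],[0,0,0,1],[0,0,0,1],[0,0,0,1],[0,0,0,1],[0.03,0,0,0],[0.035,0,0,0],[0.035,0,0,0],[0.035,0,0,0],[0.035,0,0,0]]]'
python3 -m jog '[[[0.035,0,0,0],[0.035,0,0,0],[0.035,0,0,0],[0.035,0,0,0],[0.035,0,0,0],[0.035,0,0,0],[0,0,0,0],[0,0,0,0]]]'
```

```text
time_s: 22.18
tcp_pos: [0.4834, 0.0037, 0.2]
tcp_rot: [[0.001, 1.0, -0.002], [1.0, -0.001, -0.0], [-0.0, -0.002, -1.0]]
ft_force: [0.4, 0.5, 0.6]
grip_width: 0.0637
grip_force: 0.0
time_s: 22.85
tcp_pos: [0.4836, 0.2137, 0.1998]
tcp_rot: [[-0.003, 1.0, -0.002], [1.0, 0.003, -0.001], [-0.001, -0.002, -1.0]]
ft_force: [-0.1, -0.2, 0.2]
grip_width: 0.0641
grip_force: 0.0
```

```bash
python3 -m jog '[[[0,0,0.04,0],[0,0,0.04,0],[0,0,0.04,0],[0,0,0.04,0],[0,0,0.015,0],[0,0,0.008,0],[0,0,0,0],[-0.006,0,0,0],[-0.006,0,0,0],[-0.006,0,0,0]]]'
python3 -m jog '[[[-0.008,0,0,0],[-0.008,0,0,0],[-0.008,0,0,0],[-0.008,0,0,0],[-0.008,0,0,0],[-0.008,0,0,0],[-0.008,0,0,0],[-0.008,0,0,0],[-0.008,0,0,0],[-0.008,0,0,0]]]'
python3 -m jog '[[[-0.008,0,0,0],[-0.008,0,0,0],[-0.008,0,0,0],[-0.008,0,0,0],[-0.008,0,0,0],[-0.008,0,0,0],[-0.008,0,0,0],[-0.008,0,0,0],[-0.008,0,0,0],[-0.006,0,0,0]]]'
python3 - <<'E'
from h import *
a=save("top","t9x");b=save("side","s9x")
save("x","v9",np.hstack([cv2.resize(a[140:290,190:340],(400,400)),cv2.resize(b[130:280,180:330],(400,400))]))
for cam in("top","side"):
  for q in("crate_a_mid","crate_a"):print(q,[(np.round(m["position"],1).tolist(),round(m["confidence"],2),ray(cam,m["position"],.0325)[:2].tolist()) for m in mark_of(cam,q)][:5])
E
```

```text
time_s: 23.68
tcp_pos: [0.4862, 0.1952, 0.0202]
tcp_rot: [[-0.0, 1.0, 0.004], [1.0, 0.0, 0.002], [0.002, 0.004, -1.0]]
ft_force: [1.1, 3.1, 1.3]
grip_width: 0.0638
grip_force: 1.6
time_s: 24.52
tcp_pos: [0.4859, 0.1155, 0.0202]
tcp_rot: [[-0.001, 1.0, 0.004], [1.0, 0.001, 0.003], [0.003, 0.004, -1.0]]
ft_force: [0.1, 6.5, 4.9]
grip_width: 0.064
grip_force: 2.9
time_s: 25.35
tcp_pos: [0.4857, 0.0373, 0.0201]
tcp_rot: [[-0.0, 1.0, 0.004], [1.0, 0.0, 0.003], [0.003, 0.004, -1.0]]
ft_force: [-0.1, 6.4, 6.7]
grip_width: 0.0639
grip_force: 3.3
crate_a_mid [([341.8, 235.5], 0.87, [0.4922, -0.2851])]
crate_a [([330.3, 215.3], 0.92, [0.5523, -0.2509]), ([135.1, 259.5], 0.71, [0.4184, 0.3271]), ([254.7, 215.8], 0.59, [0.5493, -0.0246]), ([152.7, 200.7], 0.55, [0.5921, 0.2791]), ([263.9, 154.3], 0.54, [0.7344, -0.0513])]
crate_a_mid [([334.2, 174.7], 0.87, [0.4966, -0.2858])]
crate_a [([281.8, 203.7], 0.95, [0.5396, -0.0227]), ([314.8, 177.5], 0.87, [0.5402, -0.2231]), ([202.0, 255.6], 0.82, [0.5687, 0.3068]), ([229.5, 295.9], 0.57, [0.4194, 0.3551]), ([145.7, 284.9], 0.24, [0.6028, 0.4694])]
```

View pics/v9.png

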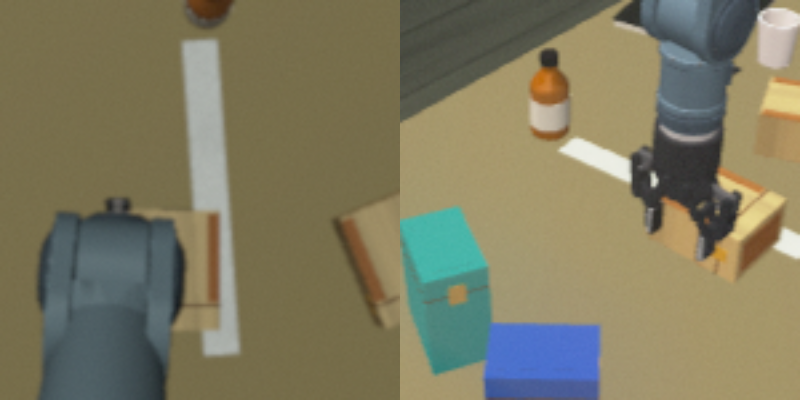

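The stamped crate is still square to the fingers at (215,270) in the top crop. The network puts its base centre at y = −0.024, the same as I get from the finger position. It needs another 52 mm to reach the line.

```bash
python3 -m jog '[[[-0.008,0,0,0],[-0.008,0,0,0],[-0.008,0,0,0],[-0.008,0,0,0],[-0.008,0,0,0],[-0.006,0,0,0],[-0.006,0,0,0],[0,0,0,0],[0,0,0,0],[0,0,0,0]]]'
python3 -m jog '[[[0.01,0,0,0],[0.03,0,0,0],[0.03,0,0,0],[0,0,-0.04,0],[0,0,-0.04,0],[0,0,-0.04,0],[0,0,-0.04,0],[0.04,0,0,0],[0.04,0,0,0],[0.04,0,0,0]]]'
python3 -m jog '[[[0.04,0,0,0],[0.04,0,0,0],[0,0,0,0]]]'
python3 - <<'E'
from h import *
a=save("top","t10x");b=save("side","s10x")
for cam in("top","side"):
  for q in("crate_a_mid","crate_a"):print(cam,q,[(np.round(m["position"],1).tolist(),round(m["confidence"],2),ray(cam,m["position"],.0325)[:2].tolist()) for m in mark_of(cam,q)][:5])
for q in("bottle","jar","cup"):print(q,[(round(m["confidence"],2),ray("top",m["position"],0)[:2].tolist()) for m in mark_of("top",q)][:2])
im=cv2.imread("pics/t10x.png");R0,R1,C0,C1=205,270,245,305;p=im[R0:R1,C0:C1].astype(int)
m=((p[:,:,2]-p[:,:,0])>60).astype(np.uint8)
k,l,s,cc=cv2.connectedComponentsWithStats(m)
for i in 1+np.argsort(-s[1:,4])[:3]:
  (c,sz,an)=cv2.minAreaRect((np.argwhere(l==i)[:,::-1]+[C0,R0]).astype(np.float32));print("strip",c,sz,an,ray("top",c,.065)[:2])
E
```

```text
time_s: 26.48
tcp_pos: [0.4853, -0.0154, 0.0199]
tcp_rot: [[-0.0, 1.0, 0.003], [1.0, 0.0, 0.0], [0.0, 0.003, -1.0]]
ft_force: [-0.3, 3.6, 6.7]
grip_width: 0.064
grip_force: 1.4
time_s: 27.32
tcp_pos: [0.4846, 0.1755, 0.1799]
tcp_rot: [[0.002, 1.0, 0.003], [1.0, -0.002, -0.0], [-0.0, 0.003, -1.0]]
ft_force: [0.6, -0.2, -0.8]
grip_width: 0.0641
grip_force: 0.0
time_s: 27.57
tcp_pos: [0.4834, 0.2609, 0.1784]
tcp_rot: [[-0.007, 1.0, 0.001], [1.0, 0.007, 0.003], [0.003, 0.001, -1.0]]
ft_force: [0.2, -0.0, -0.1]
grip_width: 0.0639
grip_force: 0.0
top crate_a_mid [([342.1, 234.1], 0.56, [0.4964, -0.286])]
top crate_a [([329.8, 212.9], 0.93, [0.5594, -0.2495]), ([267.3, 219.2], 0.91, [0.5394, -0.0622]), ([151.8, 202.8], 0.77, [0.5859, 0.2816]), ([137.0, 256.2], 0.51, [0.4281, 0.3217])]
side crate_a_mid [([333.5, 177.0], 0.9, [0.4909, -0.2711]), ([289.9, 193.4], 0.5, [0.5523, -0.0858])]
side crate_a [([288.7, 193.7], 0.82, [0.5544, -0.0818]), ([201.4, 257.6], 0.73, [0.5645, 0.313]), ([234.3, 293.9], 0.59, [0.4144, 0.343])]
bottle [(0.71, [0.7759, -0.0635]), (0.4, [0.4719, -0.0774])]
jar [(0.76, [0.6263, 0.4579])]
cup [(0.57, [0.634, -0.44])]
strip (287.5, 236.5) (33.0, 5.0) 90.0 [ 0.4891 -0.1193]
strip (258.5, 236.5) (33.0, 5.0) 90.0 [ 0.4886 -0.0349]
strip (256.0, 256.5) (1.0, 0.0) -90.0 [ 0.4309 -0.028 ]
```

The two orange strips put the stamped crate's centre at y = −0.077, and the line at that x is at −0.076. The plain crate is about 0.2 m off the line, and the bottle, jar and cup are where they started. The arm touches nothing, so I'm handing in.

```bash
python3 -c "
from h import *
print(manip.hand_in())"
```

```text
the job is handed in; nothing more can be done
None
```

I tipped both crates over towards the robot and pushed the stamped one (left) to within about 1 mm of the line's centre by my measurement; the plain one (right) lies about 0.2 m off it, the bottle, jar and cup stayed put within camera accuracy, and I picked the stamped crate by seeing the right base was plain. I handed the job in at about 28 s; no verdict came back.

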